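# Clamp a pressure transmitter against the test port with the star wheel

### The job

Lay the blue pressure transmitter upright in the channel of the bench clamp, its brass face towards the grey test port, let go, then wind the red-knobbed star wheel anticlockwise (seen from above) by pushing its spokes round one after another beside the yellow guard rail, until the jaw holds the transmitter snugly against the port with about 25 N, and move clear. The instrument is delicate, so stop as soon as the wheel has firmed up, never force the wheel, do not shove the jaw by hand, and leave the other things on the bench alone.

Things in the scene. Friction and masses are not known exactly. Their poses are not given: they have to be found in the camera images.
- transmitter: pressure transmitter, 60 (x) x 46 (y) x 44 mm (z) block, blue with a brass plate (process face) on its +x end and a round white-rimmed display on top (5 mm high); about 0.35 kg; origin centre of underside; grip it across its 46 mm width (y)
- process_face (a point): centre of the transmitter's brass face, 30 mm along +x from its origin, 22 mm up
- fixture: bench clamp fixed to the table, base plate 310 x 100 x 14 mm; origin on the table under the channel; its x is the clamping direction: star wheel (x = -160 mm), jaw, grey test port. The port block (46 wide, top 55 mm above the table, black seal ring) does not yield; the last user locked it so that its face stands anywhere from x = +28 to +38 mm: not reported, must be felt or seen
- channel (a point): middle of the channel's floor, 14 mm above the table, over the fixture's origin. Two dark guide rails stand 8 mm above this floor (top 22 mm above the table), inner faces 26 mm either side of the fixture's x axis, from x = -70 to +55 mm. Jaw and port are at least 70 mm apart at the start
- jaw: steel jaw with sprung red pad, 48 mm wide, top 52 mm above the table; origin: lower edge of the pad's clamping face at rest (16 mm above the table), looking along fixture +x; starts 42 to 48 mm on the wheel's side of the fixture's origin. Moved only by the wheel, 8 mm towards the port per rad. Squeeze grows 14 N per mm against the port and should end near 25 N (10 to 42 N is good); over 45 N harms
- wheel_hub (a point): centre of the star wheel on its upright axis, 95 mm above the table, level with the spokes' centre lines; hub 40 mm across, 14 mm higher. Below the spokes: blue gearbox (70 x 70 mm, top 62 mm above the table) with a 40 mm wide collar (top 74 mm), so fingers between the spokes may reach down to 65 mm above the table
- guard_edge (a point): middle of the front edge of the yellow guard rail, a U of 10 mm square bar over the wheel: 8 mm along fixture +y from the wheel's axis, 119 mm above the table (its top; underside 109 mm). The front bar is 150 mm long along fixture x; from its ends two arms run 116 mm towards fixture -y to posts. Fingers cannot pass under it, so each spoke can be pushed only through the part of its turn on one side
- spoke_ball (a point): centre of the red ball (20 mm) on the spoke that points along fixture +x when the wheel reads 0; 88 mm from the axis. Four such spokes, 12 mm thick steel bars, 90 degrees apart
- wheel (a joint): star wheel angle, rad, growing anticlockwise from above, which closes the jaw; at 0 the four spokes lie along fixture +x, +y, -x, -y. Steady friction about 0.4 N m (6.7 N at 60 mm from the axis) holds it where left; each newton of clamping adds 0.008 N m (25 N: 3.3 N more at 60 mm). Needs 1.2 to 3.3 rad until the port is met, then some 0.2 rad. Keep the push under 25 N
- meter: handheld meter, grey box 100 x 62 x 30 mm with a green screen, lying flat; origin centre of underside. Bystander; it may have changed places with the transmitter
- gauge: round steel dial gauge 70 mm across, 30 mm high, lying on its back, brass stem; origin centre of underside. Bystander
- driver: screwdriver with red handle, 180 mm long, lying along its x. Bystander
- adapter: stepped brass fitting, 28 mm across, 32 mm high, standing; origin centre of underside. Bystander
- tape: roll of blue tape, 90 mm across, 18 mm high, lying flat. Bystander
- battery: orange battery pack 75 x 45 x 50 mm; origin centre of underside. Bystander
Things that resemble listed ones, but are neither listed nor needed, are in the scene too. Of the things shaped like the transmitter, the blue one is meant.

How it is judged:
On the way, in this order (a step that is already met when the one before it is completed fails the run):
1. the transmitter lies in the channel, brass face to the port, released (z of transmitter in the frame of fixture between 0.009 and 0.018 m and y of transmitter in the frame of fixture between -0.005 and 0.005 m and angle between the x axis of transmitter and the x axis of fixture, either way round below 0.12 rad and angle between transmitter's own z axis and vertical below 0.08 rad and x of process_face in the frame of fixture above 0.005 m and contact force between the fingers and transmitter below 0.1 N and linear speed of transmitter below 0.02 m/s), for 0.2 s.
2. the jaw presses it against the port (z of transmitter in the frame of fixture between 0.009 and 0.018 m and y of transmitter in the frame of fixture between -0.005 and 0.005 m and angle between the x axis of transmitter and the x axis of fixture, either way round below 0.12 rad and angle between transmitter's own z axis and vertical below 0.08 rad and x of process_face in the frame of fixture above 0.005 m and contact force between transmitter and jaw above 10 N), for 0.2 s.
At the end, for the whole second after the job is handed in: The transmitter rests on the channel floor between the rails (within 5 mm of the middle line and 0.12 rad of straight), upright, brass face to the port, held by the jaw with 10 to 45 N, everything at rest (all of step 2 and contact force between transmitter and jaw below 45 N and linear speed of transmitter below 0.01 m/s and velocity of joint wheel between -0.05 and 0.05 rad/s); the robot touches nothing.
It fails at once if the jaw squeezes the transmitter with more than 45 N (contact force between transmitter and jaw above 45 N).
It fails at once if the fingers push the star wheel with more than 25 N (contact force between the fingers and wheel above 25 N).
It fails at once if the jaw is shoved by hand with more than 15 N (contact force between the fingers and jaw above 15 N).
It fails at once if a bystander is moved by more than 20 mm (distance of any of meter, gauge, driver, adapter, tape, battery from where it was at the start of the episode above 0.02 m).
It also fails if it takes over 72 s, if anything falls off the work surface, if the arm or the gripper's body presses on something with over 40 N, if the wrist force passes 120 N, or if a joint passes its speed limit or range.

### The arm

A 7-joint arm with a two-finger parallel gripper is mounted at the origin on the work surface. World frame = base frame: x ahead of the robot, y to its left, z up, the work surface at z = 0. Lengths are in m, angles in rad, forces in N, time in s.
With the tool pointing down it reaches from about 0.425 to 0.95 m from the base axis. Payload 4.7 kg.
Tool frame: the origin (TCP) lies where the fingers leave the gripper's body, on its centre line; the fingertips stand 70 mm ahead of it and the grasp point (between the pads) lies 51 mm ahead of it; z points along the fingers, y is the line along which they close (so a half turn about z gives the same grasp; the last joint's range is limited). The gripper opens to 87 mm and grips with 3 to 60 N. Pads are 19 mm wide; open, the fingers measure 117 mm over their backs; the gripper's body (75 mm by 190 mm) begins 51 mm behind the grasp point.
Start: joints at [-1.367, 0.469, -0.049, 1.532, 0.024, 1.141, -0.082], TCP at [0.156, 0.657, 0.292] pointing down, gripper open.
Joint ranges: [-2.59, 2.59], [-0.33, 1.99], [-1.39, 1.29], [0.1, 2.45], [-1.04, 4.18], [0.21, 1.99], [-2.66, 2.66]. Speed limits (rad/s): [2.57, 2.57, 3.14, 3.14, 3.14, 3.14, 3.14].

### API

Orientations are given as a unit quaternion [x, y, z, w].
In Python, from cell import ctrl gives the robot as it stands. Calls block until the motion is done:
- ctrl.movep(position, orientation): joint-space move of the TCP to a pose.
- ctrl.servo_line(position, orientation=None, velocity=0.15): straight line of the TCP; orientation=None keeps the orientation; velocity is the mean speed in m/s.
- ctrl.move_joints(angles): joint-space move.
- ctrl.gripper_to(opening): opening from 0.0 (shut) to 1.0 (fully open); the grip force is fixed at half the most; returns when the fingers have stopped.
- ctrl.wait(seconds).
- ctrl.solve_ik(position, orientation): joint angles nearest the present ones, or None.
- ctrl.get_image(name): name is "scene" or "top"; returns (picture, depth): 400x640x3 uint8, red, green, blue; 400x640 float32, m along the optical axis (not along the pixel's ray), 0 where there is no reading.
- ctrl.get_calibration(name): a dict with "camera_matrix" (3x3 intrinsics, pixels), "k1" (the pictures are not rectified: a ray, as slopes to the right and down, at radius r is drawn at 1 + k1 r^2 times it, then the intrinsics apply), "world_from_camera" (4x4, takes a point from camera to world coordinates). Camera axes: x right, y up, looking along -z (the intrinsics and any distortion apply to the point x, -y, -z); pixel columns grow to the right and rows downward; lengths in m; the calibration is good to about 2 mm. A picture is of the moment at which its call begins. get_calibration takes no time and is no camera call.
A pose or a line that the arm cannot do raises ctrl.Unreachable and nothing moves.
- ctrl.sign_off(): hands the job in; it is judged then, once.
Readings, each from a call of its own:
- ctrl.get_time_s(): time.
- ctrl.get_joint_pos(): joint angles.
- ctrl.get_dq(): joint speeds.
- ctrl.get_tau(): joint torques, N m.
- ctrl.get_ee_pos(): TCP position.
- ctrl.get_orientation(): TCP orientation.
- ctrl.get_wrist_force(): force on the tool from outside, world axes, zero at the start.
- ctrl.get_ft_torque(): the same for the moment, N m.
- ctrl.get_opening(): opening from 0.0 (shut) to 1.0 (fully open).
- ctrl.get_grip_force(): force on a finger pad.
Only numpy, scipy, OpenCV 4.12 (cv2) and the standard library are available. Lean on these libraries where they do the work, as an engineer would, in place of code of your own. Each camera call takes 0.05 s, during which the arm holds its last target. There are 200 camera calls.

## Working session

There is one attempt and no reset: what is moved stays moved. The work goes in short steps, each a Python script; the robot and the scene stay as the last script left them, time stands still between calls to the robot, and variables do not carry over. Pictures are saved under pics/ and viewed, at most 10 in all, crops included, and the job is handed in when it is done.

```bash
ls; mkdir -p pics; cat > h.py <<'E'
import numpy as np, cv2
from cell import ctrl
def grab(n):
    im,d=ctrl.get_image(n); np.savez(f'pics/{n}.npz',im=im,d=d); return im,d
def load(n):
    f=np.load(f'pics/{n}.npz'); return f['im'],f['d']
def rays(n,uv):
    c=ctrl.get_calibration(n); K=np.array(c['camera_matrix'],float); T=np.array(c['world_from_camera'])
    p=cv2.undistortPoints(np.array(uv,float).reshape(-1,1,2),K,np.array([c['k1'],0,0,0.]))[:,0]
    d=np.c_[p[:,0],-p[:,1],-np.ones(len(p))]
    return T[:3,3],d@T[:3,:3].T      # origin, direction with unit depth
def plane(n,uv,z):
    o,d=rays(n,uv); return o+d*((z-o[2])/d[:,2])[:,None]
def deproj(n,uv,depth):
    o,d=rays(n,uv); return o+d*np.array(depth)[:,None]
def cloud(n):
    im,d=load(n); v,u=np.mgrid[0:400,0:640]
    P=deproj(n,np.c_[u.ravel(),v.ravel()],d.ravel()).reshape(400,640,3); P[d==0]=np.nan
    return im,P
E
python3 - <<'E'
from h import *
for n in('scene','top'):
    im,d=grab(n); cv2.imwrite(f'pics/{n}0.png',im[:,:,::-1])
    c=ctrl.get_calibration(n); print(n,c['k1'],np.round(c['camera_matrix'],1).tolist(),np.round(c['world_from_camera'],3).tolist())
print(ctrl.get_time_s(),ctrl.get_orientation())
E
```

```text
pics
scene -0.006874281010512566 [[411.2, 0.0, 320.9], [0.0, 411.2, 201.5], [0.0, 0.0, 1.0]] [[0.79, -0.337, 0.513, 1.142], [0.614, 0.444, -0.653, -0.831], [-0.007, 0.83, 0.557, 0.764], [0.0, 0.0, 0.0, 1.0]]
top -0.05007169847936307 [[439.9, 0.0, 320.1], [0.0, 439.9, 196.2], [0.0, 0.0, 1.0]] [[0.016, 0.991, -0.132, 0.388], [-1.0, 0.013, -0.017, -0.071], [-0.015, 0.132, 0.991, 1.254], [0.0, 0.0, 0.0, 1.0]]
0.1 [ 1.16124304e-01  9.93234319e-01 -8.54129672e-04 -6.84085443e-05]
```

View pics/top0.png

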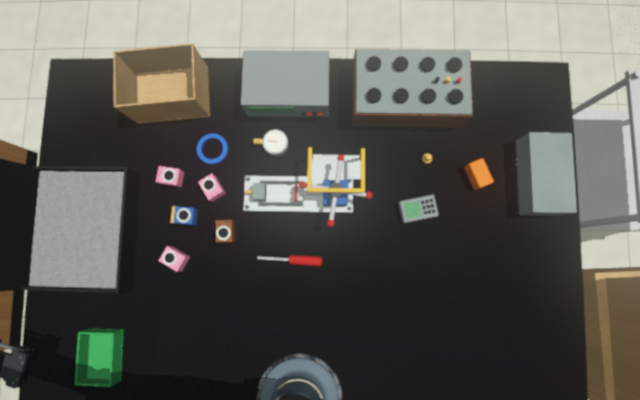

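View pics/scene0.png

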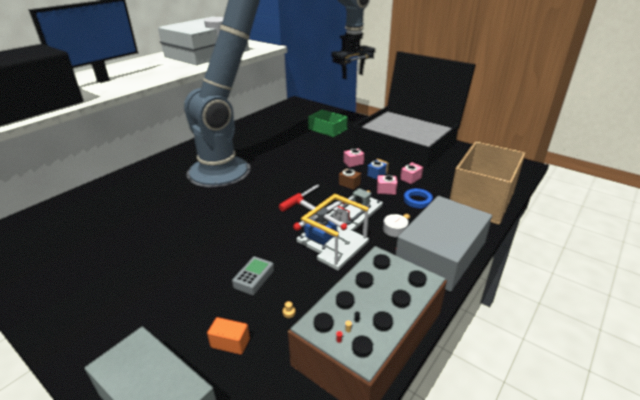

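The top view shows the blue transmitter at (184,215) with its brass end to the left. The clamp has its port at (258,190) and its wheel at about (337,190). The guard opens towards the robot, so fixture +x is about world +y. Next I'll zoom in and measure.

```bash
python3 - <<'E'
from h import *
im,P=cloud('top')
a=cv2.resize(im[140:260,150:390],None,fx=3.3,fy=3.3,interpolation=cv2.INTER_CUBIC)
cv2.imwrite('pics/crop1.png',a[:,:,::-1])
im2,P2=cloud('scene')
b=cv2.resize(im2[130:280,270:450],None,fx=4,fy=4,interpolation=cv2.INTER_CUBIC)
cv2.imwrite('pics/crop2.png',b[:,:,::-1])
for n,I,Q in(('top',im,P),('scene',im2,P2)):
    hsv=cv2.cvtColor(I,cv2.COLOR_RGB2HSV)
    for nm,lo,hi in(('blue',(100,90,50),(125,255,255)),('yellow',(20,150,120),(35,255,255)),('red',(0,170,90),(6,255,255)),('white',(0,0,190),(180,40,255))):
        m=cv2.inRange(hsv,lo,hi); k,l,s,c=cv2.connectedComponentsWithStats(m)
        for i in range(1,k):
            x,y,w,h,A=s[i]
            if A<12 or A>4000: continue
            q=Q[l==i]
            cw=np.nanmedian(q,0)
            if 0.3<cw[0]<0.75 and -0.3<cw[1]<0.4 and cw[2]<.3: print(n,nm,np.round(c[i],1),A,(w,h),np.round(cw,3),np.round(np.nanpercentile(q,[5,95],axis=0),3).tolist())
E
```

```text
top blue [211.8 148.4] 559 (np.int32(33), np.int32(32)) [0.69  0.268 0.017] [[0.649, 0.225, -0.001], [0.732, 0.308, 0.022]]
top blue [327.2 182.4] 39 (np.int32(9), np.int32(6)) [ 0.586 -0.069  0.063] [[0.578, -0.08, 0.059], [0.592, -0.061, 0.066]]
top blue [343.8 182.9] 42 (np.int32(8), np.int32(7)) [ 0.585 -0.116  0.062] [[0.577, -0.124, 0.058], [0.593, -0.105, 0.066]]
top blue [326.2 199.1] 74 (np.int32(8), np.int32(12)) [ 0.54  -0.067  0.062] [[0.526, -0.076, 0.059], [0.554, -0.059, 0.066]]
top blue [342.1 200. ] 88 (np.int32(11), np.int32(10)) [ 0.537 -0.111  0.062] [[0.527, -0.122, 0.057], [0.55, -0.098, 0.068]]
top blue [187.9 215.7] 224 (np.int32(24), np.int32(21)) [0.49 0.31 0.04] [[0.468, 0.304, -0.001], [0.521, 0.355, 0.048]]
top yellow [308.9 159.3] 75 (np.int32(4), np.int32(30)) [ 0.641 -0.021  0.118] [[0.598, -0.025, -0.0], [0.692, -0.012, 0.122]]
top yellow [351.  178.5] 276 (np.int32(56), np.int32(44)) [ 0.571 -0.158  0.119] [[0.554, -0.166, 0.115], [0.661, -0.03, 0.122]]
top red [369.  194.7] 20 (np.int32(5), np.int32(6)) [ 0.547 -0.18   0.104] [[0.541, -0.185, 0.1], 
[... 4207 characters left out ...]
.045 0.014] [[0.598, 0.022, 0.011], [0.613, 0.064, 0.017]]
scene white [395.7 221.3] 262 (np.int32(24), np.int32(14)) [0.709 0.079 0.031] [[0.681, 0.051, 0.028], [0.736, 0.111, 0.033]]
scene white [348.7 242.5] 578 (np.int32(31), np.int32(43)) [ 0.647 -0.061  0.014] [[0.6, -0.14, 0.011], [0.673, -0.015, 0.016]]
scene white [302.  238.5] 22 (np.int32(9), np.int32(4)) [ 0.526 -0.139  0.014] [[0.514, -0.145, 0.011], [0.536, -0.127, 0.016]]
scene white [331.4 243. ] 58 (np.int32(8), np.int32(11)) [ 0.606 -0.108  0.014] [[0.594, -0.169, 0.012], [0.664, -0.087, 0.095]]
scene white [323.9 252.5] 250 (np.int32(28), np.int32(24)) [ 0.619 -0.145  0.014] [[0.558, -0.169, 0.012], [0.657, -0.129, 0.017]]
```

View pics/crop1.png

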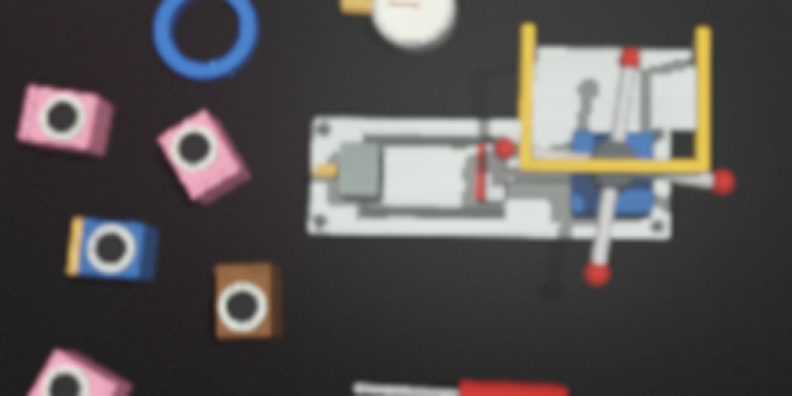

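View pics/crop2.png

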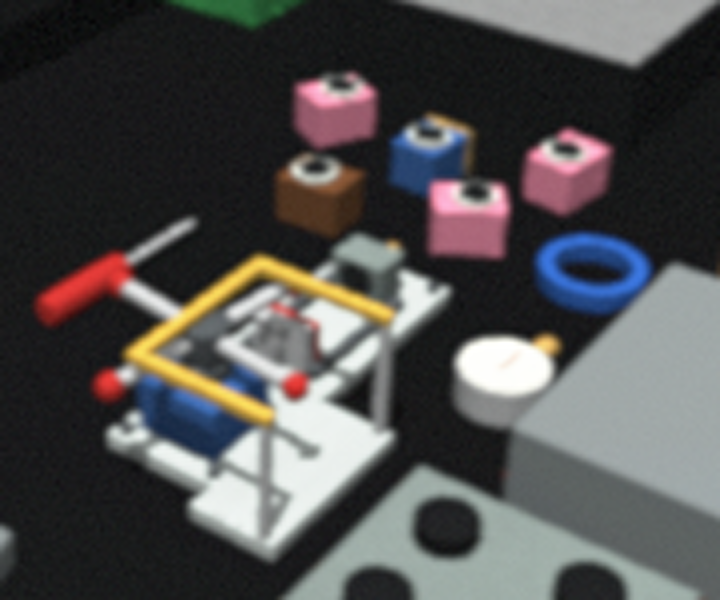

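Both crops agree. The transmitter's brass end points to world +y, the same way as the port, so no flip is needed. The port is at crop1 (360,172), the red pad at (481,172), and the balls at (505,148), (597,273), (723,181) and (629,57). Next I'll measure from both views.

```bash
cat > meas.py <<'E'
from h import *
im,P=cloud('top'); hsv=cv2.cvtColor(im,cv2.COLOR_RGB2HSV)
im2,P2=cloud('scene'); hsv2=cv2.cvtColor(im2,cv2.COLOR_RGB2HSV)
def blobs(n,H,Q,lo,hi,zlo,zhi,amin):
    m=cv2.inRange(H,lo,hi); m[~((Q[...,2]>zlo)&(Q[...,2]<zhi))]=0
    k,l,s,c=cv2.connectedComponentsWithStats(m)
    return [(c[i],s[i,4],l==i) for i in range(1,k) if s[i,4]>=amin]
# balls
for n,H,Q in(('top',hsv,P),('scene',hsv2,P2)):
    for c,A,l in blobs(n,H,Q,(0,120,80),(8,255,255),.08,.115,6): print(n,'ball',np.round(c,1),A,np.round(plane(n,[c],.095)[0],4))
# transmitter: display ring and blue+brass
for n,H,Q in(('top',hsv,P),('scene',hsv2,P2)):
    for c,A,l in blobs(n,H,Q,(100,80,40),(125,255,255),.036,.052,20):
        v,u=np.nonzero(l); print(n,'bluetop',A,np.round(Q[l].mean(0),4),'z',np.round(np.nanmedian(Q[l][:,2]),4))
r=(P[...,0]>.45)&(P[...,0]<.535)&(P[...,1]>.28)&(P[...,1]<.38)
m=r&(P[...,2]>.037)
v,u=np.nonzero(m); p=plane('top',np.c_[u,v],.044)[:,:2]
print('top rect',[np.round(t,4) for t in cv2.minAreaRect(p.astype(np.float32)*1000)])
br=r&(hsv[...,0]>12)&(hsv[...,0]<32)&(hsv[...,1]>90)&(P[...,2]>.02); v,u=np.nonzero(br); print('brass',np.round(P[br].mean(0),4),br.sum())
for n,H,Q in(('top',hsv,P),('scene',hsv2,P2)):   # display white ring centre at z=.049
    q=(Q[...,0]>.46)&(Q[...,0]<.525)&(Q[...,1]>.295)&(Q[...,1]<.36)&(H[...,1]<60)&(H[...,2]>120)&(Q[...,2]>.03)
    pts=np.argwhere(q)[:,::-1].astype(np.float32); e=cv2.fitEllipse(cv2.convexHull(pts)); print(n,'ring',np.round(e[0],1),np.round(plane(n,[e[0]],.049)[0],4), 'depth z',np.round(np.nanmedian(Q[q][:,2]),4))
# base plate edges on z=.014
w=(hsv[...,1]<60)&(hsv[...,2]>120)&(P[...,2]>.004)&(P[...,2]<.024)&(P[...,0]>.49)&(P[...,0]<.62)&(P[...,1]>-.17)&(P[...,1]<.19)
v,u=np.nonzero(w); q=plane('top',np.c_[u,v],.014)
def edge(rng,ax,f):
    o=1-ax; pts=[]
    for t in np.arange(*rng,.004):
        s=q[np.abs(q[:,o]-t)<.003]
        if len(s): pts.append((t,f(s[:,ax])))
    pts=np.array(pts); k=np.polyfit(pts[:,0],pts[:,1],1); rr=np.abs(np.polyval(k,pts[:,0])-pts[:,1])
    k=np.polyfit(pts[rr<=np.median(rr)*2.5,0],pts[rr<=np.median(rr)*2.5,1],1); return k,np.median(rr)
F=edge((-.03,.15),0,np.min);B=edge((.03,.15),0,np.max);L=edge((.53,.60),1,np.max)
print('front',F,'back',B,'left',L,'width',np.polyval(B[0],.09)-np.polyval(F[0],.09))
# guard bar top
g=(hsv[...,0]>18)&(hsv[...,0]<36)&(hsv[...,1]>120)&(P[...,2]>.11)&(P[...,2]<.126)&(P[...,0]<.59)&(P[...,1]>-.155)&(P[...,1]<-.03)
gp=[]
for uu in np.unique(np.nonzero(g)[1]):
    vv=np.nonzero(g[:,uu])[0]; gp.append((*plane('top',[[uu,vv.max()+.5]],.119)[0],*plane('top',[[uu,vv.min()-.5]],.119)[0]))
gp=np.array(gp); kf=np.polyfit(gp[:,1],gp[:,0],1); print('guard front: x =',kf,'at y=-.093',np.polyval(kf,-.093),'thick',np.median(gp[:,3]-gp[:,0]))
# port top (grey, z~.055), jaw/pad tops (z~.052)
for n,H,Q in(('top',hsv,P),('scene',hsv2,P2)):
  for nm,y0,y1,z in(('port',.08,.16,.055),('jaw',-.03,.03,.052)):
    s=(np.abs(Q[...,2]-z)<.006)&(Q[...,1]>y0)&(Q[...,1]<y1)&(Q[...,0]>.52)&(Q[...,0]<.6)
    v,u=np.nonzero(s); pp=plane(n,np.c_[u,v],z); print(n,nm,s.sum(),np.round(np.percentile(pp,[2,50,98],axis=0),4).tolist(),'z',np.round(np.median(Q[s][:,2]),4))
  s=(H[...,0]<9)|(H[...,0]>172); s&=(H[...,1]>110)&(Q[...,1]>-.03)&(Q[...,1]<.04)&(Q[...,0]>.52)&(Q[...,0]<.6)&(Q[...,2]<.07)
  v,u=np.nonzero(s); pp=Q[s]; print(n,'pad',len(pp),np.round(np.percentile(pp,[5,50,95],axis=0),4).tolist())
E
python3 meas.py
```

```text
top ball [340.6 156.9] 19 [ 0.6503 -0.1046  0.095 ]
top ball [302.5 184.6] 23 [ 0.5735 -0.0036  0.095 ]
top ball [369.  195.1] 38 [ 0.5476 -0.181   0.095 ]
top ball [330.6 223.1] 42 [ 0.4718 -0.0799  0.095 ]
scene ball [298.5 200. ] 25 [ 0.4692 -0.0812  0.095 ]
scene ball [296.4 226.1] 41 [ 0.5467 -0.1808  0.095 ]
scene ball [343.3 226. ] 24 [ 0.6463 -0.1042  0.095 ]
top bluetop 126 [0.4875 0.3262 0.0438] z 0.0438
scene bluetop 137 [-0.7294  1.4817  0.0443] z 0.0446
scene bluetop 50 [0.4984 0.3127 0.0417] z 0.0421
scene bluetop 105 [ 0.5673 -0.1261  0.0436] z 0.0437
top rect [array([490.6985, 333.7248]), array([62.1093, 46.3046]), np.float64(86.933)]
brass [0.495  0.3615 0.0442] 28
top ring [180.6 214.9] [0.4913 0.3361 0.049 ] depth z 0.0478
scene ring [378.6 163.2] [0.4976 0.3286 0.049 ] depth z 0.0472
front (array([0.00134299, 0.51034049]), np.float64(0.0006274213101625792)) back (array([0.02299216, 0.60656266]), np.float64(0.0005645300113227836)) left (array([-0.03597915,  0.18700833]), np.float64(0.003701501882210939)) width 0.09817059397259431
guard front: x = [-0.0134864   0.55134308] at y=-.093 0.5525973115874978 thick 0.007908196088040165
top port 206 [[0.538, 0.1023, 0.055], [0.5604, 0.1193, 0.055], [0.5828, 0.1357, 0.055]] z 0.0552
top jaw 107 [[0.5371, -0.0007, 0.052], [0.5567, 0.0086, 0.052], [0.5818, 0.0196, 0.052]] z 0.0518
top pad 18 [[0.5398, 0.0169, 0.0422], [0.5581, 0.0192, 0.0495], [0.5821, 0.0206, 0.0518]]
scene port 106 [[0.5404, 0.0937, 0.055], [0.5635, 0.1131, 0.055], [0.5867, 0.133, 0.055]] z 0.0539
scene jaw 84 [[0.5399, -0.0112, 0.052], [0.5641, 0.0025, 0.052], [0.5857, 0.0162, 0.052]] z 0.0508
scene pad 6 [[0.5455, -0.0026, 0.0129], [0.5587, 0.0172, 0.0492], [0.5858, 0.0199, 0.0498]]
```

```bash
cat >> h.py <<'E'
from scipy.spatial.transform import Rotation as R
def quat(phi):  # tool down, tool x at world angle phi
    c,s=np.cos(phi),np.sin(phi); return R.from_matrix(np.array([[c,s,0],[s,-c,0],[0,0,-1.]])).as_quat()
HUB=np.array([.5605,-.0924]); YAW=np.pi/2   # world angle of fixture x
def wheelpose(th,r=.062,d=.0155,z=.148):   # finger behind the spoke at fixture angle th
    a=th+YAW; p=HUB+r*np.array([np.cos(a),np.sin(a)])+d*np.array([np.sin(a),-np.cos(a)])
    return [*p,z],quat(th)   # phi = th (tool y radial)
E
python3 - <<'E'
from h import *
for t in np.deg2rad([40,70,100,130,165]):
    for k in(0,np.pi):
        p,q=wheelpose(t); j=ctrl.solve_ik(p,quat(t+k)); print(round(np.degrees(t)),round(k),None if j is None else np.round(j,2))
q=quat(np.pi/2-.06); P=np.array([.491,.335])
for k in (0,np.pi): print('pick',ctrl.solve_ik([*P,.086],quat(np.pi/2-.06+k)),'place',ctrl.solve_ik([.5605,.0612,.101],quat(np.pi/2+k)))
ctrl.movep([*P,.20],q); ctrl.gripper_to(1.0)
print(ctrl.get_time_s(),ctrl.get_wrist_force())
ctrl.servo_line([*P,.087],q,velocity=.1); ctrl.wait(.1); print(ctrl.get_wrist_force())
ctrl.gripper_to(0.0); print('open',ctrl.get_opening()*.087,ctrl.get_grip_force())
ctrl.servo_line([*P,.22],q,velocity=.12); ctrl.wait(.2)
print(ctrl.get_time_s(),ctrl.get_opening()*.087,ctrl.get_wrist_force(),ctrl.get_ee_pos())
for n in('scene','top'): grab(n)
im,P=cloud('top'); im2,_=load('scene')
a=np.hstack([cv2.resize(im[150:270,130:260],None,fx=3,fy=3),cv2.resize(im2[90:210,310:440],None,fx=3,fy=3)]); cv2.imwrite('pics/pick.png',a[:,:,::-1])
E
```

```text
40 0 [-0.65  0.55  0.85  2.04 -0.57  0.8  -0.33]
40 3 [-0.24  0.43  0.28  2.02 -0.18  0.72  2.42]
70 0 [-0.67  0.54  0.92  2.09 -0.61  0.8   0.29]
70 3 [ 0.89  0.71 -1.18  2.01  0.8   0.99  2.09]
100 0 [-0.65  0.56  0.99  2.11 -0.66  0.82  0.93]
100 3 [-0.72  0.64  1.11  2.11 -0.77  0.88 -2.11]
130 0 [-0.51  0.53  0.88  2.08 -0.58  0.79  1.43]
130 3 [-0.64  0.66  1.11  2.08 -0.78  0.9  -1.52]
165 0 [-0.25  0.49  0.58  1.99 -0.38  0.76  1.87]
165 3 [-0.47  0.6   0.92  2.   -0.64  0.85 -1.02]
pick [-0.90164093  0.60409517  0.31389006  1.90926219 -0.2857632   0.67150374
 -0.47448601] place [-0.51631953  0.56238441  0.44156211  1.98152663 -0.37250901  0.67652394
  0.1598461 ]
pick [-0.45338648  0.60580632 -0.29108848  1.88130367  0.25929473  0.6910865
  2.18510414] place [ 0.61807914  0.8931394  -1.18494261  1.91671295  0.97398005  1.06053447
  2.14054337]
2.05 [-0.08618059  0.85165747  0.57065835]
[ 0.1587931  -0.43292558  0.4841152 ]
open 0.045643346542657885 29.997989614494145
5.6583 0.04567252177045903 [ 0.10593122 -0.32300889 -2.92185913] [0.4907935  0.33483016 0.21930103]
```

View pics/pick.png

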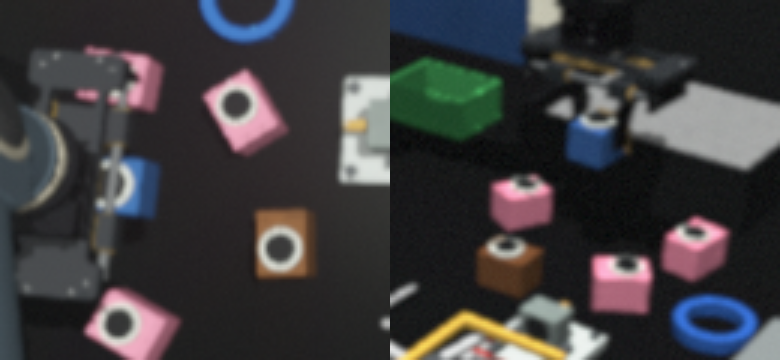

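The grasp is square, at 45.7 mm width and 3.4 N weight, and the transmitter hangs upright with its brass end away. Next I'll place it.

```bash
python3 - <<'E'
from h import *
q=quat(np.pi/2); X=[.5605,.0612]
ctrl.movep([*X,.20],q); ctrl.servo_line([*X,.118],q,velocity=.1); ctrl.wait(.15); f0=np.array(ctrl.get_wrist_force())
z=.118
while z>.0995:
    z-=.0015; ctrl.servo_line([*X,z],q,velocity=.04); f=np.array(ctrl.get_wrist_force())-f0
    if f[2]>3: break
print(ctrl.get_time_s(),z,ctrl.get_ee_pos(),f)
E
```

```text
10.9667 0.09999999999999998 [0.56065946 0.06117146 0.10100448] [-3.54420585 -0.09946069  8.08747945]
```

```bash
python3 - <<'E'
from h import *
q=quat(np.pi/2); X=[.5605,.0612]
ctrl.gripper_to(.8); ctrl.servo_line([*X,.19],q,velocity=.12)
ctrl.movep([.42,.02,.25],quat(np.pi/2)); ctrl.gripper_to(0); ctrl.wait(.1)
print(ctrl.get_time_s(),ctrl.get_opening())
for n in('scene','top'): grab(n)
im,P=cloud('top'); im2,P2=cloud('scene')
a=np.hstack([cv2.resize(im[150:240,240:380],None,fx=3,fy=3),cv2.resize(im2[160:250,280:400],None,fx=3,fy=3)]); cv2.imwrite('pics/place.png',a[:,:,::-1])
hsv=cv2.cvtColor(im,cv2.COLOR_RGB2HSV)
m=(hsv[...,0]>98)&(hsv[...,0]<126)&(hsv[...,1]>80)&(P[...,2]>.05)&(P[...,2]<.066)&(P[...,1]>.01)&(P[...,1]<.12)
v,u=np.nonzero(m); 
if m.sum()>10: print(m.sum(),np.round(np.percentile(P[m],[2,50,98],axis=0),4).tolist(),cv2.minAreaRect((plane('top',np.c_[u,v],.058)[:,:2]*1000).astype(np.float32)))
E
```

```text
14.6833 0.002730406307902796
73 [[0.5446, 0.0296, 0.0546], [0.5671, 0.0383, 0.0581], [0.5806, 0.0799, 0.0627]] ((562.2440795898438, 54.745269775390625), (36.19459533691406, 50.1355094909668), 0.7824705839157104)
```

View pics/place.png

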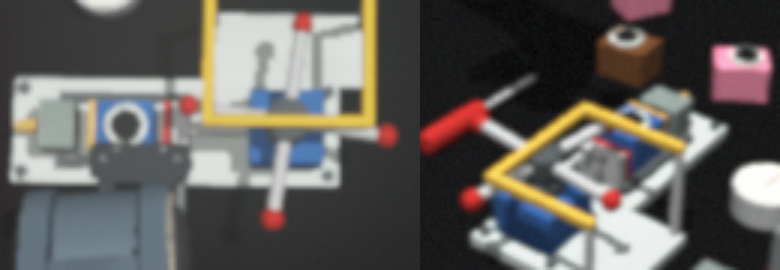

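The placing is good: upright between the rails, brass to the port, top at 58 mm, and gaps at both ends. The spokes stand at about -8°, 82°, 172° and 262° in the fixture frame. For the first stroke I'll push the 82° spoke.

```bash
cat >> h.py <<'E'
def ft(n=4):
    a=[]
    for _ in range(n): a.append(np.r_[ctrl.get_wrist_force(),ctrl.get_ft_torque()]); ctrl.wait(.01)
    return np.mean(a,0)
def torque(w):  # moment about wheel axis exerted BY tool
    p=np.array(ctrl.get_ee_pos())[:2]-HUB; return -(w[5]+p[0]*w[1]-p[1]*w[0]),-(p[0]*w[1]-p[1]*w[0])
def enter(th,gap=.012):
    p,q=wheelpose(th,d=.0155+gap)
    ctrl.movep([p[0],p[1],.215],q); ctrl.servo_line(p,q,velocity=.12); ctrl.wait(.15)
    w0=ft(8); print('entered',ctrl.get_time_s(),np.round(w0,2)); return w0
def sweep(th0,th1,w0,step=.06,v=.04,tstop=9,fstop=19,n=2):
    log=[]; th=th0
    while th<th1-1e-6:
        th=min(th+step,th1); p,q=wheelpose(th); ctrl.servo_line(p,q,velocity=v)
        w=ft(n)-w0; T=torque(w); f=np.hypot(*w[:2]); log.append((th,*T,f))
        print('%.2f T%.2f (%.2f) F%.1f z%.1f'%(th,*T,f,w[2]),end='; ')
        if T[0]>tstop or f>fstop: print('STOP'); break
    print(ctrl.get_time_s()); return np.array(log)
def leave(th,gap=.010):
    p,q=wheelpose(th,d=.0155+gap); ctrl.servo_line(p,q,velocity=.08); p[2]=.215; ctrl.servo_line(p,q,velocity=.15)
E
python3 - <<'E'
from h import *
w0=enter(1.43); L=sweep(1.25,1.75,w0)
E
```

```text
entered 16.25 [ 0.37  0.11  0.07 -0.09  0.06  0.  ]
1.31 T-0.06 (-0.04) F0.8 z0.3; 1.37 T0.03 (0.01) F0.2 z0.0; 1.43 T0.17 (0.21) F3.4 z-0.9; 1.49 T0.24 (0.26) F4.0 z-0.7; 1.55 T0.22 (0.29) F4.6 z-1.0; 1.61 T0.27 (0.32) F4.9 z-0.6; 1.67 T0.29 (0.32) F5.1 z-1.1; 1.73 T0.30 (0.31) F4.9 z-0.2; 1.75 T0.32 (0.35) F5.6 z0.1; 18.6833
```

```bash
python3 - <<'E'
from h import *
w0=np.array([.37,.11,.07,-.09,.06,0])
L=sweep(1.75,2.79,w0); leave(2.79)
for n in('scene','top'): grab(n)
E
python3 meas.py | grep ball
```

```text
1.81 T0.29 (0.32) F5.0 z-0.3; 1.87 T0.27 (0.30) F4.8 z-0.3; 1.93 T0.23 (0.26) F4.1 z0.3; 1.99 T0.20 (0.28) F4.6 z0.2; 2.05 T0.28 (0.31) F5.0 z0.7; 2.11 T0.26 (0.31) F4.8 z0.3; 2.17 T0.29 (0.32) F5.0 z-0.1; 2.23 T0.29 (0.33) F5.2 z0.5; 2.29 T0.32 (0.31) F4.9 z0.1; 2.35 T0.31 (0.35) F5.5 z-0.1; 2.41 T0.25 (0.27) F4.3 z-1.0; 2.47 T0.28 (0.29) F4.6 z-0.6; 2.53 T0.29 (0.33) F5.1 z-1.1; 2.59 T0.31 (0.33) F5.2 z-0.8; 2.65 T0.29 (0.33) F5.1 z-0.9; 2.71 T0.31 (0.31) F4.9 z-0.5; 2.77 T0.27 (0.30) F4.7 z-0.9; 2.79 T0.34 (0.35) F5.5 z-1.0; 23.4833
top ball [347.6 159.3] 20 [ 0.6439 -0.1234  0.095 ]
top ball [304.1 177.5] 16 [ 0.5928 -0.0076  0.095 ]
top ball [323.2 221. ] 33 [ 0.477  -0.0603  0.095 ]
scene ball [304.  197.4] 19 [ 0.473  -0.0606  0.095 ]
scene ball [292.3 223.1] 41 [ 0.5289 -0.1774  0.095 ]
scene ball [337.8 228.7] 23 [ 0.6416 -0.1228  0.095 ]Traceback (most recent call last):
  File "meas.py", line 17, in <module>
    v,u=np.nonzero(m); p=plane('top',np.c_[u,v],.044)[:,:2]
                         ~~~~~^^^^^^^^^^^^^^^^^^^^^^^
  File "h.py", line 13, in plane
    o,d=rays(n,uv); return o+d*((z-o[2])/d[:,2])[:,None]
        ~~~~^^^^^^
  File "h.py", line 9, in rays
    p=cv2.undistortPoints(np.array(uv,float).reshape(-1,1,2),K,np.array([c['k1'],0,0,0.]))[:,0]
      ~~~~~~~~~~~~~~~~~~~^^^^^^^^^^^^^^^^^^^^^^^^^^^^^^^^^^^^^^^^^^^^^^^^^^^^^^^^^^^^^^^^^
cv2.error: OpenCV(4.12.0) /io/opencv/modules/calib3d/src/undistort.dispatch.cpp:347: error: (-215:Assertion failed) CV_IS_MAT(_src) && CV_IS_MAT(_dst) && (_src->rows == 1 || _src->cols == 1) && (_dst->rows == 1 || _dst->cols == 1) && _src->cols + _src->rows - 1 == _dst->rows + _dst->cols - 1 && (CV_MAT_TYPE(_src->type) == CV_32FC2 || CV_MAT_TYPE(_src->type) == CV_64FC2) && (CV_MAT_TYPE(_dst->type) == CV_32FC2 || CV_MAT_TYPE(_dst->type) == CV_64FC2) in function 'cvUndistortPointsInternal'
```

```bash
python3 - <<'E'
from h import *
w0=enter(1.204); print(w0.tolist()); L=sweep(1.08,2.49,w0,tstop=.42); leave(L[-1,0])
for n in('scene','top'): grab(n)
im,P=cloud('top');im2,_=load('scene')
a=np.hstack([cv2.resize(im[150:240,240:380],None,fx=3,fy=3),cv2.resize(im2[160:250,280:400],None,fx=3,fy=3)]); cv2.imwrite('pics/s2.png',a[:,:,::-1])
E
python3 meas.py 2>/dev/null| grep ball
```

```text
entered 26.85 [-0.04 -0.21  0.17 -0.1   0.06 -0.02]
[-0.03936649853726491, -0.2060026588286843, 0.17010971342322118, -0.1023434575856573, 0.06268144489423831, -0.0172389186470212]
1.14 T0.02 (0.03) F0.7 z-0.5; 1.20 T0.15 (0.19) F2.9 z-1.7; 1.26 T0.32 (0.36) F5.6 z-1.7; 1.32 T0.26 (0.31) F4.8 z-1.3; 1.38 T0.29 (0.33) F5.1 z-1.3; 1.44 T0.31 (0.37) F5.8 z-1.3; 1.50 T0.35 (0.35) F5.5 z-1.0; 1.56 T0.26 (0.33) F5.3 z-0.8; 1.62 T0.26 (0.34) F5.4 z-1.2; 1.68 T0.32 (0.37) F6.1 z0.1; 1.74 T0.23 (0.28) F4.5 z-0.4; 1.80 T0.26 (0.34) F5.5 z0.0; 1.86 T0.28 (0.33) F5.4 z0.6; 1.92 T0.31 (0.34) F5.6 z0.4; 1.98 T0.30 (0.32) F5.2 z0.3; 2.04 T0.29 (0.34) F5.7 z0.9; 2.10 T0.24 (0.30) F4.9 z0.9; 2.16 T0.32 (0.37) F6.1 z0.9; 2.22 T0.22 (0.28) F4.7 z1.3; 2.28 T0.24 (0.27) F4.5 z1.0; 2.34 T0.26 (0.28) F4.6 z1.1; 2.40 T0.29 (0.33) F5.6 z1.0; 2.46 T0.30 (0.35) F5.6 z1.3; 2.49 T0.33 (0.35) F5.6 z1.6; 33.35
top ball [355.9 163.9] 19 [ 0.6315 -0.146   0.095 ]
top ball [314.3 216. ] 32 [ 0.4898 -0.0366  0.095 ]
scene ball [312.8 194.8] 13 [ 0.4851 -0.0342  0.095 ]
scene ball [350.8 207.8] 22 [ 0.6141 -0.0216  0.095 ]
scene ball [288.8 217.6] 37 [ 0.505  -0.1644  0.095 ]
```

View pics/s2.png

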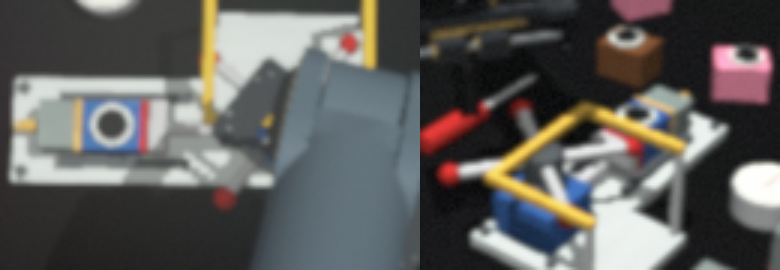

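Total turn is 2.61 rad, and the transmitter sits almost at the port. For the last stroke I'll use finer steps on the spoke at 52°.

```bash
python3 - <<'E'
from h import *
w0=enter(.903,gap=.010); np.save('w0.npy',w0); L=sweep(.80,1.16,w0,step=.04,v=.03,tstop=.44,n=6); np.save('L3.npy',L)
E
```

```text
entered 36.7083 [ 0.03  0.04 -0.13 -0.09  0.1   0.03]
0.84 T0.03 (0.01) F0.3 z-0.1; 0.88 T0.13 (0.13) F2.0 z-0.3; 0.92 T0.34 (0.32) F5.0 z-2.0; 0.96 T0.35 (0.36) F5.6 z-1.7; 1.00 T0.36 (0.35) F5.5 z-1.9; 1.04 T0.38 (0.37) F5.8 z-1.8; 1.08 T0.39 (0.38) F6.0 z-1.8; 1.12 T0.39 (0.41) F6.3 z-1.9; 1.16 T0.43 (0.43) F6.6 z-1.8; 39.5167
```

```bash
python3 - <<'E'
from h import *
w0=np.load('w0.npy'); L=sweep(1.16,1.28,w0,step=.03,v=.03,tstop=.53,n=8)
E
```

```text
1.19 T0.48 (0.45) F7.1 z-1.9; 1.22 T0.50 (0.47) F7.4 z-1.8; 1.25 T0.51 (0.49) F7.7 z-2.1; 1.28 T0.55 (0.53) F8.2 z-1.7; STOP
40.7833
```

The rise of about 0.19 N m over 0.21 rad past contact gives about 24 N. That is enough, so I'll move clear and check.

```bash
python3 - <<'E'
from h import *
leave(1.28); ctrl.movep([.45,-.25,.30],quat(1.28)); ctrl.wait(.3)
print(ctrl.get_time_s(),ctrl.get_wrist_force())
for n in('scene','top'): grab(n)
im,P=cloud('top');im2,_=load('scene')
a=np.hstack([cv2.resize(im[150:240,240:380],None,fx=3,fy=3),cv2.resize(im2[160:250,280:400],None,fx=3,fy=3)]); cv2.imwrite('pics/end.png',a[:,:,::-1])
E
python3 meas.py 2>/dev/null| grep ball
```

```text
42.8583 [-0.5095862   0.13024559 -0.31042773]
top ball [345.8 158.3] 19 [ 0.6467 -0.1188  0.095 ]
top ball [303.7 179.2] 18 [ 0.5882 -0.0065  0.095 ]
top ball [367.5 200.2] 36 [ 0.5337 -0.177   0.095 ]
top ball [325.  221.6] 37 [ 0.4754 -0.0652  0.095 ]
scene ball [302.4 198. ] 22 [ 0.4716 -0.0663  0.095 ]
scene ball [293.1 223.9] 40 [ 0.5331 -0.1789  0.095 ]
scene ball [338.9 228.4] 25 [ 0.643  -0.1199  0.095 ]
```

View pics/end.png

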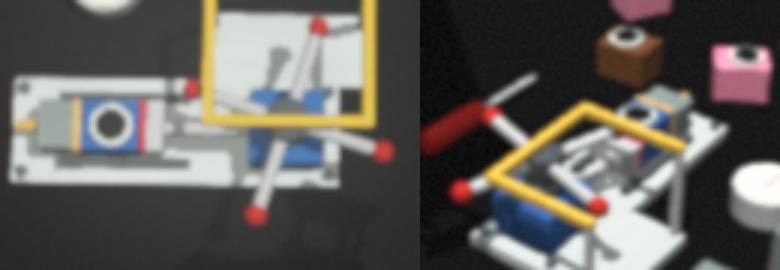

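The end view shows the transmitter straight between pad and port at (110,125), the wheel left where the finger stopped (spoke at 1.26 rad), and the arm clear.

```bash
python3 -c "
from cell import ctrl
print(ctrl.sign_off())"
```

```text
the job is handed in; nothing more can be done
None
```

The transmitter is upright in the channel, brass face to the port, clamped at about 24 N (estimated from the rise in wheel torque), with the arm clear; I handed the job in at about 43 s, and no verdict came back.

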